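Cock the spring vial tapper

ROBOT

A 7-joint arm with a two-finger parallel gripper is mounted at the origin on a cart in front of the work surface, level with it; the furniture and walls round the work are solid. World frame = base frame: x ahead of the robot, y to its left, z up, the work surface at z = 0. Lengths are in m, angles in rad, forces in N, time in s.
With the tool pointing down it reaches from about 0.4 to 0.875 m from the base axis. Payload 19.3 kg.
Tool frame: the origin (TCP) lies at the very end of the fingers, on their centre line; the grasp point (between the pads) lies 19 mm behind it; z points along the fingers, y is the line along which they close (so a half turn about z gives the same grasp; the last joint's range is limited). The gripper opens to 85 mm and grips with 20 to 120 N. Pads are 22 mm wide; open, the fingers measure 114 mm over their backs; the gripper's body (76 mm by 85 mm) begins 54 mm behind the grasp point. The pads swing forward as they close: fully open they stand 13 mm farther back than shut.
Start: joints at [1.088, 0.521, -0.036, 1.599, 0.021, 1.021, -0.113], TCP at [0.251, -0.573, 0.231] pointing down, gripper open.
Joint ranges: [-2.91, 2.91], [-0.3, 2.13], [-1.5, 1.42], [0.17, 2.43], [-1.26, 4.41], [0.16, 1.93], [-2.52, 2.52]. Speed limits (rad/s): [1.89, 1.89, 2.39, 2.39, 3.01, 3.01, 3.01].

INTERFACE

Orientations are given as [roll, pitch, yaw] about the fixed x, y, z axes, in that order (R = Rz(yaw) Ry(pitch) Rx(roll)).
In Python, from workcell import bot gives the robot as it stands. The module is installed in compiled form; this text tells all that it offers.
- The arm moves only by the tool apply_moves, never from a script. Its arguments are lists of equal length, an entry for each row: "claw": the finger opening in m, from 0 to 0.0854; "xyz": the shift along the tool's x, y, z in m, a list of three; "twist": the turn, a rotation vector about the tool's x, y, z in rad, a list of three. A call has 1 to 20 rows; each row shifts and turns the commanded pose from where the row before left it, along the tool's axes as they then stand; what a row does not reach is not made up. A row lasts 1/10 s, in which the tool goes at most 50 mm and 8.59 degrees, less where a joint would pass 70% of its speed; a pose out of reach is approached as far as the arm can. A call with a gripper value outside its range is refused whole. The fingers move at their own pace and stop on an object; "force" is the grip in N (left out, the last holds). Time passes only in rows, so rows that do not move let the fingers close. It gives the time, the measured TCP pose, the force, the opening and the grip force at its end, in the units of the state.
- bot.observe(): the state, without advancing time (a new reading comes with each control period).
- bot.grab_frame(name): name is "side" or "top" or "wrist"; returns a dict with "img" (400x640x3 uint8, red, green, blue), "vfov" (degrees; the focal length in pixels is half the picture's height over the tangent of half this angle, whatever the lens; pixels are square), "cx", "cy" (the principal point, pixels), "distortion" ([k1, k2, p1, p2, k3] as OpenCV has them; the pictures are not rectified), "view" (4x4, takes a point from world to camera coordinates). Camera axes: x right, y up, looking along -z (the intrinsics and any distortion apply to the point x, -y, -z); pixel columns grow to the right and rows downward; lengths in m; the calibration is good to about 2 mm. A picture is of the moment at which its call begins. There is no depth.
- bot.job_done(): hands the job in; it is judged then, once.
Trained networks look in the newest picture that a camera, given by its name, has taken for a name from the list of things; names that differ only in an ending like _2 or _b are one class to them, and where a whole thing is asked for, a point or a joint stands for the part that bears it (a point fixed in the world has none). Each returns a list of dicts, best first, with "score" (0 to 1); they miss things now and then, are a little off and sometimes report something else, mostly with a low value. They report only what shows in the picture. A call takes as long as a camera call.
- bot.find_in(camera, query): "position" ([x, y, z] in m, in world coordinates, good to about 4 mm: the middle of the surface that is visible of it).
The state is a dict: "clock": time; "qpos": joint angles; "qd": joint speeds; "joint_efforts": joint torques, N m; "position": TCP position; "tool_rot": TCP orientation; "force": force on the tool from outside, world axes, zero at the start; "moment": the same for the moment, N m; "grip_width": finger opening in m; "finger_force": force on a finger pad.
Only numpy, scipy, OpenCV 4.12 (cv2) and the standard library are available. Lean on these libraries where they do the work, as an engineer would, in place of code of your own. Each camera call takes 0.05 s, during which the arm holds its last target. There are 200 camera calls.

TASK

Cock the spring-driven vial tapper: draw its arm back by the upright handle until it has passed the spring catch, ease it slowly forward until the catch carries it, and let go so that it stays cocked. Do not let the arm fly or drop hard onto the catch, do not force it hard against the buffer behind the catch, and leave everything else standing where it is.

Things in the scene. Friction and masses are not known exactly. Their poses are not given: they have to be found in the camera images.
- tapper: The tapper, fixed to the bench: grey base plate 250 x 330 x 12 mm. Origin at the centre of its underside, z up, front to its -x. Carries a steel arm (34 to 46 mm above the bench) on an upright pivot, a small vial clamped in a round holder at its +y side (top 65 mm above the bench), and the catch unit at its -y side.
- pivot_axis (a point): Point on the upright pivot axis of the arm, 80 mm along the tapper's +x from its centre. The arm reaches from here 169 mm towards the tapper's -x. Its coil spring drives it to rest with 0.36 N m plus 0.63 N m per rad drawn: 3 N at the handle at rest, about 8 N at the catch.
- handle (a point): Where to grip: on the axis of the upright dark round handle post (14 mm diameter, 120 mm from the pivot axis, standing on the arm from 46 to 120 mm above the bench); the point lies 98 mm above the bench. Its x axis points along the arm to the pivot, z up. Nothing on the tapper near it is taller than 65 mm.
- tapper_arm (a joint): Angle of the arm (rad): 0 at rest with its hammer at the vial holder, growing as it is drawn back (anticlockwise seen from above: the handle goes towards the tapper's -y). At reading q the arm points from the pivot at q - 0.5 rad anticlockwise from the tapper's -x.
- tip_pin (a point): The steel pin (8 mm diameter, 18 to 52 mm above the bench) at the arm's tip, 165 mm from the pivot axis; this point: 25 mm above the bench, where pawl and buffer meet it. While it slides along the pawl the draw feels up to 3 N heavier at the handle. Caught, it bears on the pawl with 6 N. Ease forward at up to 0.2 rad/s (25 mm/s at the handle); 0.4 rad/s is too fast.
- catch_block: The catch unit; origin on the pivot axis at bench height. An arc rail fixed on the tapper, with a carriage clamped anywhere along it (the pose tells only the rail): it catches the arm at an angle between 0.88 and 1.02 rad, differing each time. No part is taller than 40 mm. A load of more than 18 N on any of its parts is too hard.
- rail_middle (a point): Middle of the arc rail, 195 mm from the pivot. On the carriage, a light sprung steel pawl 50 mm long is pushed outward by the pin as the arm is drawn and drops in behind it about 2 mm past the catching place; its end then holds the arm. A push of 1 N on its side fires it.
- buffer_side (a point): End of the rail behind the catch. On the same carriage, behind the pawl, stands a sprung buffer with a rubber face: the pin meets it 5 mm (0.03 rad) past the catching place, when the pawl is already in; it yields 1 mm per 4 N at the pin (per 5.5 N at the handle), up to 9 mm.
- sample_jar: white lidded jar, 54 mm wide, 66 mm tall; stands loose on the bench, to be left alone; origin at the centre of its underside
- dropper_bottle: brown glass dropper bottle, 37 mm wide, 81 mm tall; stands loose on the bench, to be left alone; origin at the centre of its underside
- cal_weight: brass knob weight, 25 mm wide, 34 mm tall; stands loose on the bench, to be left alone; origin at the centre of its underside
- tape_roll: roll of tape lying flat, 74 mm wide, 19 mm tall; stands loose on the bench, to be left alone; origin at the centre of its underside
- lab_timer: flat white timer, 66x62x15 mm; stands loose on the bench, to be left alone; origin at the centre of its underside
- filter_box: small white carton, 60x68x22 mm; stands loose on the bench, to be left alone; origin at the centre of its underside

How it is judged:
On the way:
1. the arm is drawn back as far as the catch (value of joint tapper_arm above 0.82 rad), for 0.1 s.
At the end, for the whole second after the job is handed in: The arm stays drawn back on its catch (arm angle above 0.84 rad), at rest (below 0.05 rad/s), with nothing but the catch holding it (value of joint tapper_arm above 0.84 rad and velocity of joint tapper_arm between -0.05 and 0.05 rad/s and contact force between the fingers and tapper below 0.1 N); the robot touches nothing.
It fails at once if the arm is let go on to the catch instead of eased: drawn back beyond 0.8 rad, it moves towards rest faster than 0.4 rad/s (value of joint tapper_arm above 0.8 rad and velocity of joint tapper_arm below -0.4 rad/s).
It fails at once if the arm flies: it swings towards rest faster than 2.5 rad/s (velocity of joint tapper_arm below -2.5 rad/s).
It fails at once if the catch unit (pawl, buffer, carriage) is loaded with more than 18 N, by forcing the arm on the buffer, dropping it on the catch, or pushing on it (contact force between catch_block and anything else above 18 N).
It fails at once if one of the loose things on the bench (jar, dropper bottle, weight, tape, timer, carton) is moved by more than 20 mm (distance of any of sample_jar, dropper_bottle, cal_weight, tape_roll, lab_timer, filter_box from where it was at the start of the episode above 0.02 m).
It also fails if it takes over 67 s, if anything falls off the work surface, if the arm or the gripper's body presses on something with over 40 N, if the wrist force passes 120 N, or if a joint passes its speed limit or range.

## Working session

There is one attempt and no reset: what is moved stays moved. The work goes in short steps, Python scripts to look and compute and a tool call to move; the robot and the scene stay as the last step left them, time stands still between calls to the robot, and variables do not carry over. Pictures are saved under pics/ and viewed, at most 10 in all, crops included, and the job is handed in when it is done.

Besides the shell and the picture viewer there is one more tool, called in YAML: its name, and indented under it one key for each argument. apply_moves: Moves the arm, as the interface text tells. Its arguments: {"type":"object","properties":{"claw":{"type":"array"},"xyz":{"type":"array"},"twist":{"type":"array"},"force":{"type":"number"}},"required":["claw","xyz","twist"]}

```bash
mkdir -p pics; python3 - <<'E'
from workcell import bot
import cv2,numpy as np
s=bot.observe();print({k:np.round(v,3).tolist() for k,v in s.items()})
for c in ["top","side"]:
    f=bot.grab_frame(c);cv2.imwrite(f"pics/{c}0.png",f["img"][:,:,::-1])
    print(c,f["vfov"],f["cx"],f["cy"],f["distortion"],np.round(f["view"],3).tolist())
    for q in ["tapper","pivot_axis","handle","tip_pin","rail_middle","buffer_side","catch_block","sample_jar","dropper_bottle"]:
        print(q,[(np.round(d["position"],3).tolist(),round(d["score"],2)) for d in bot.find_in(c,q)[:2]])
E
```

```text
{'clock': 0.0, 'qpos': [1.088, 0.522, -0.036, 1.6, 0.021, 1.021, -0.113], 'qd': [-0.0, 0.0, -0.002, -0.001, -0.0, 0.001, 0.0], 'joint_efforts': [-0.0, -92.711, 1.979, -36.993, 0.018, 0.008, -0.0], 'position': [0.251, -0.572, 0.231], 'tool_rot': [-3.14, 0.0, 0.413], 'force': [-0.561, 0.378, 0.186], 'moment': [0.003, -0.015, -0.025], 'finger_force': 0.0, 'grip_width': 0.085}
top 45.41344324133138 331.3290383939924 187.2966819957708 [-0.03813252  0.          0.          0.          0.        ] [[-0.059, -0.998, -0.004, -0.023], [0.977, -0.059, 0.205, -0.506], [-0.205, 0.008, 0.979, -1.563], [0.0, 0.0, 0.0, 1.0]]
tapper [([0.537, -0.366, 0.014], 0.71)]
pivot_axis [([0.537, -0.366, 0.008], 0.92), ([0.548, -0.332, 0.046], 0.69)]
handle [([0.546, -0.333, 0.047], 0.66), ([0.488, -0.164, 0.065], 0.62)]
tip_pin [([0.548, -0.328, 0.045], 0.65), ([0.4, 0.365, 0.013], 0.57)]
rail_middle [([0.488, -0.468, 0.016], 0.6)]
buffer_side [([0.487, -0.474, 0.021], 0.89)]
catch_block [([0.489, -0.473, 0.024], 0.63)]
sample_jar [([0.492, -0.164, 0.065], 0.52)]
dropper_bottle [([0.489, -0.469, 0.016], 0.16)]
side 46.362465348393954 312.4704917006389 198.6944681185462 [-0.07372464  0.          0.          0.          0.        ] [[-1.0, -0.025, 0.005, 0.519], [0.014, -0.384, 0.923, -0.096], [-0.022, 0.923, 0.384, -1.45], [0.0, 0.0, 0.0, 1.0]]
tapper []
pivot_axis [([0.537, -0.321, 0.014], 0.74)]
handle [([0.532, -0.322, 0.045], 0.62)]
tip_pin [([0.528, -0.324, 0.047], 0.62), ([0.388, 0.086, 0.022], 0.24)]
rail_middle [([0.483, -0.446, 0.027], 0.62)]
buffer_side [([0.413, 0.021, 0.04], 0.3)]
catch_block []
sample_jar [([0.501, -0.147, 0.043], 0.61), ([0.388, 0.086, 0.022], 0.5)]
dropper_bottle [([0.412, 0.02, 0.041], 0.79)]
```

View pics/top0.png

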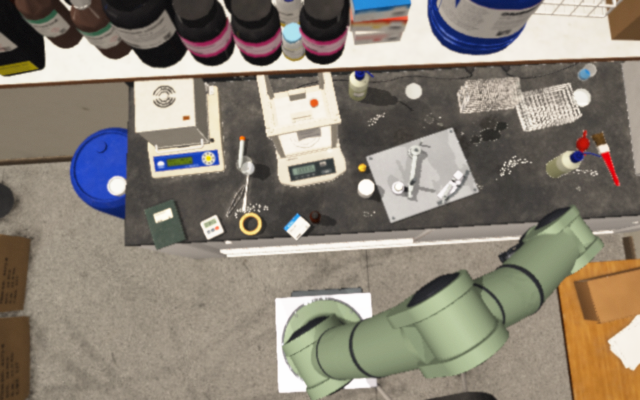

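View pics/side0.png

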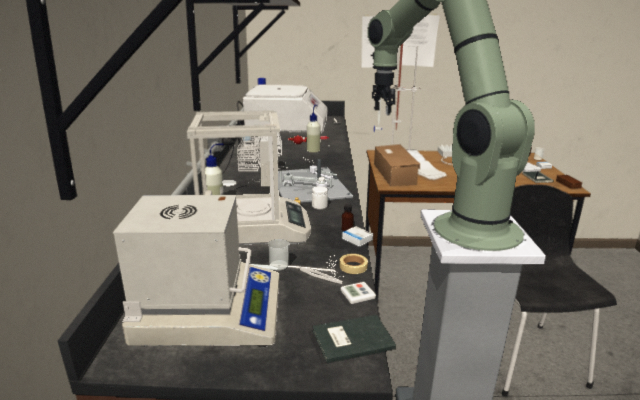

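```bash
python3 - <<'E'
import cv2
i=cv2.imread("pics/top0.png")[118:230,350:490]
cv2.imwrite("pics/crop.png",cv2.resize(i,None,fx=5.3,fy=5.3,interpolation=cv2.INTER_CUBIC))
E
```

```text
(no output)
```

View pics/crop.png

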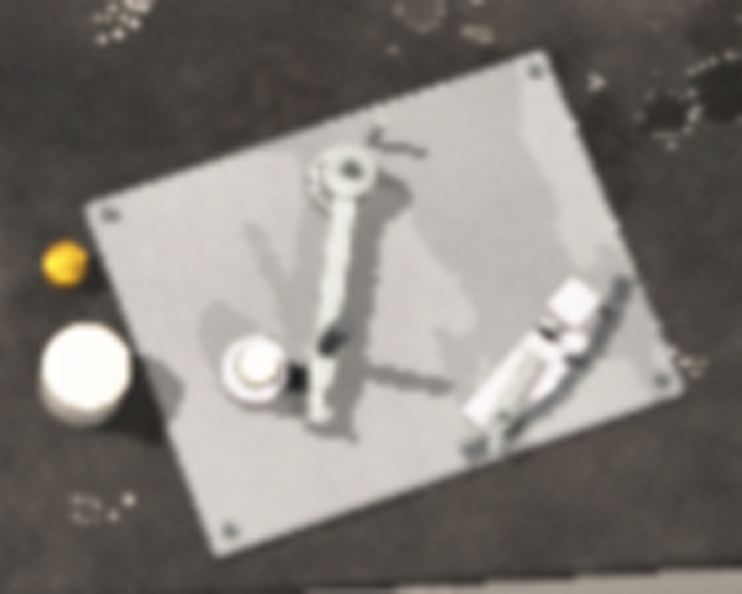

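The crop shows the plate with corners at about (87,207), (542,50), (683,392) and (217,556). The pivot is at (351,170), the dark handle at (331,338), the vial at (255,365), and the catch carriage at lower right. The jar is just left of the plate.

```bash
cat > h.py <<'E'
import numpy as np,cv2
from scipy.optimize import least_squares
def proj(f,P):
    P=np.atleast_2d(P);V=np.array(f["view"]);C=P@V[:3,:3].T+V[:3,3];C=C*[1,-1,-1]
    fl=f["img"].shape[0]/2/np.tan(np.radians(f["vfov"])/2)
    K=np.array([[fl,0,f["cx"]],[0,fl,f["cy"]],[0,0,1.]])
    return cv2.projectPoints(C,np.zeros(3),np.zeros(3),K,np.array(f["distortion"]))[0][:,0]
def back(f,uv,z):
    return least_squares(lambda p:(proj(f,[p[0],p[1],z])-uv)[0],[0.5,-.3]).x
def tw(p,L):  # tapper pose [x,y,yaw], local points
    c,s=np.cos(p[2]),np.sin(p[2]);L=np.atleast_2d(L)
    return np.c_[p[0]+c*L[:,0]-s*L[:,1],p[1]+s*L[:,0]+c*L[:,1],L[:,2]]
E
python3 - <<'E'
from workcell import bot
from h import *
f=bot.grab_frame("top")
cr=lambda a:(np.array(a,float)+.5)/5.3-.5+[350,118]
L=np.array([[.125,.165,.012],[.125,-.165,.012],[-.125,-.165,.012],[-.125,.165,.012]])
uv=cr([(87,207),(542,50),(683,392),(217,556)])
r=least_squares(lambda p:(proj(f,tw(p,L))-uv).ravel(),[.54,-.35,.2])
print(r.x,np.abs(r.fun).max(),r.fun.round(2))
p=r.x
piv=tw(p,[.08,0,.05])[0];print("pivot",piv,"seen",back(f,cr((351,170))[None],.05))
for q in (0,.95):
    a=p[2]+np.pi+q-.5
    print(q,"handle",piv[:2]+.12*np.array([np.cos(a),np.sin(a)]),"arm dir to pivot",(a-np.pi))
print("seen handle top",back(f,cr((331,338))[None],.118),"jar top",back(f,cr((85,370))[None],.066))
for q in ["cal_weight","tape_roll","filter_box"]:print(q,[(np.round(d["position"],3).tolist(),round(d["score"],2)) for d in bot.find_in("top",q)[:2]])
E
```

```text
[ 0.54093383 -0.37162139  0.27660452] 0.8013277309022442 [-0.78 -0.43  0.18 -0.23  0.8   0.1  -0.19  0.47]
pivot [ 0.61789289 -0.34977413  0.05      ] seen [ 0.61868958 -0.35124679]
0 handle [ 0.50087479 -0.32318909] arm dir to pivot -0.22339548218541605
0.95 handle [ 0.52820076 -0.42949439] arm dir to pivot 0.7266045178145841
seen handle top [ 0.49366073 -0.31534525] jar top [ 0.49333551 -0.16750229]
cal_weight [([0.49, -0.473, 0.02], 0.52), ([0.572, -0.164, 0.02], 0.41)]
tape_roll [([0.405, 0.233, 0.019], 0.57)]
filter_box [([0.538, -0.367, 0.01], 0.63), ([0.382, 0.068, 0.023], 0.6)]
```

apply_moves:
  claw: [0.085,0.085,0.085,0.085,0.085,0.085,0.085,0.085,0.085,0.085,0.085,0.085,0.085,0.085,0.085,0.085,0.085,0.085,0.085]
  xyz:
    - [0,0,0]
    - [0,0,0]
    - [0,0,0]
    - [0,0,0]
    - [0,0,0]
    - [0,0,0]
    - [0.0156,-0.0249,0.002]
    - [0.0156,-0.0249,0.002]
    - [0.0156,-0.0249,0.002]
    - [0.0156,-0.0249,0.002]
    - [0.0156,-0.0249,0.002]
    - [0.0156,-0.0249,0.002]
    - [0.0156,-0.0249,0.002]
    - [0.0156,-0.0249,0.002]
    - [0.0156,-0.0249,0.002]
    - [0.0156,-0.0249,0.002]
    - [0.0156,-0.0249,0.002]
    - [0.0156,-0.0249,0.002]
    - [0,0,0]
  twist:
    - [0,0,0.106]
    - [0,0,0.106]
    - [0,0,0.106]
    - [0,0,0.106]
    - [0,0,0.106]
    - [0,0,0.106]
    - [0,0,0]
    - [0,0,0]
    - [0,0,0]
    - [0,0,0]
    - [0,0,0]
    - [0,0,0]
    - [0,0,0]
    - [0,0,0]
    - [0,0,0]
    - [0,0,0]
    - [0,0,0]
    - [0,0,0]
    - [0,0,0]
  force: 40

```text
clock: 3.1
position: [0.5023, -0.3189, 0.2069]
tool_rot: [-3.14, -0.0, -0.218]
force: [-0.1, 1.3, 0.0]
grip_width: 0.0851
finger_force: 0.0
```

```bash
python3 - <<'E'
from workcell import bot
from h import *
f=bot.grab_frame("wrist");cv2.imwrite("pics/w1.png",f["img"][:,:,::-1])
np.save("w1.npy",f,allow_pickle=True)
p=[.5409,-.3716,.2766]
def seg(a,rr,z):return [p0+rr*np.r_[np.cos(a),np.sin(a),0] for p0 in []]
piv=tw(p,[.08,0,0])[0]
a=p[2]+np.pi-.5;h=piv+.12*np.r_[np.cos(a),np.sin(a),0]
for n,P in dict(top=h+[0,0,.12],bot=h+[0,0,.046],piv=piv+[0,0,.046]).items():print(n,proj(f,P).round(1))
for q in ["handle","pivot_axis","tip_pin","rail_middle","tapper"]:
    print(q,[(np.round(d["position"],3).tolist(),round(d["score"],2)) for d in bot.find_in("wrist",q)[:2]])
print(bot.observe()["qpos"])
E
```

```text
top [[327.5 208.3]]
bot [[326.  186.9]]
piv [[327.4  57.7]]
handle [([0.575, -0.332, 0.051], 0.86)]
pivot_axis [([0.551, -0.37, 0.013], 0.75), ([0.499, -0.474, 0.018], 0.17)]
tip_pin [([0.573, -0.338, 0.053], 0.69)]
rail_middle [([0.496, -0.476, 0.02], 0.8)]
tapper [([0.555, -0.367, 0.012], 0.78)]
[ 0.43164725  0.49965057  0.0622886   1.71179148 -0.0367682   0.93115681
 -1.28713283]
```

View pics/w1.png

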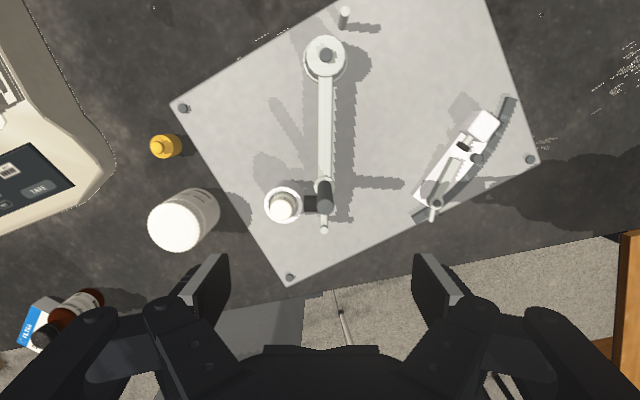

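The wrist picture shows the handle top at about (325,207), the pivot at (326,56) and the catch carriage around (465,150). All are within 3 px of prediction. I'll refine the pose with this picture and estimate the catch angle.

```bash
python3 - <<'E'
from h import *
f=np.load("w1.npy",allow_pickle=True).item()
L=np.array([[.125,.165,.012],[-.125,-.165,.012],[-.125,.165,.012],[.08,0,.05]])
uv=np.array([(170,103),(541,160),(287,287),(326,57)])
r=least_squares(lambda p:(proj(f,tw(p,L))-uv).ravel(),[.54,-.37,.27]);p=r.x
print(p,r.fun.round(1))
piv=tw(p,[.08,0,0])[0];print("piv",piv)
H=lambda q,R,z:piv+np.r_[R*np.cos(p[2]+np.pi+q-.5),R*np.sin(p[2]+np.pi+q-.5),z]
print("handle0",H(0,.12,.098),"yaw0",p[2]-.5,"proj top",proj(f,H(0,.12,.12)),"bot",proj(f,H(0,.12,.046)))
i=f["img"][:,:,::-1].copy();s=8;x0,y0=395,80
c=cv2.resize(i[y0:y0+70,x0:x0+90+10],None,fx=s,fy=s,interpolation=cv2.INTER_CUBIC)
for q in np.arange(.7,1.11,.04):
    u=(proj(f,H(q,.165,.03))[0]-[x0,y0]+.5)*s
    v=(proj(f,H(q,.18,.03))[0]-[x0,y0]+.5)*s
    cv2.line(c,tuple(u.astype(int)),tuple(v.astype(int)),(0,0,255),1);cv2.putText(c,f"{q:.2f}",tuple((u-[40,0]).astype(int)),0,.45,(255,0,0),1)
u=(proj(f,tw(p,L))).round(1);cv2.imwrite("pics/w1c.png",c)
E
```

```text
[ 0.54292918 -0.37117963  0.28273367] [-3.1  0.5  3.2  1.8  0.1  1.8  0.  -2.1]
piv [ 0.61975289 -0.34886109  0.        ]
handle0 [ 0.50257405 -0.32299376  0.098     ] yaw0 -0.21726633290976954 proj top [[326.79598051 206.21826707]] bot [[325.45949352 185.25303718]]
```

View pics/w1c.png

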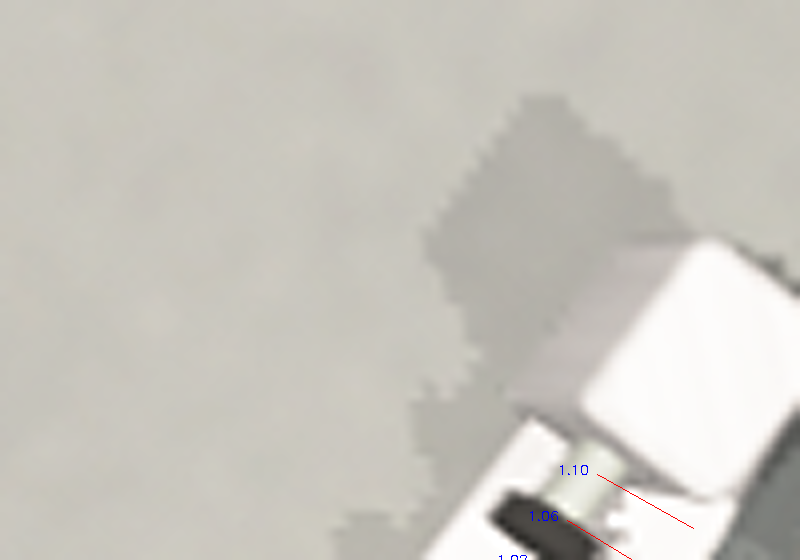

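The black buffer face sits at roughly q 1.04 on the overlay, so the catch should be near 0.97–1.0. Now I'll descend and grip.

apply_moves:
  claw: [0.085,0.085,0.085,0.085,0.085,0.085,0.085,0.085,0.085,0.014,0.012,0.01,0.01,0.01,0.01,0.01,0.01,0.01]
  xyz:
    - [0,0.003,0.016]
    - [0,0,0.016]
    - [0,0,0.016]
    - [0,0,0.016]
    - [0,0,0.016]
    - [0,0,0.016]
    - [0,0,0.016]
    - [0,0,0.016]
    - [0,0,0]
    - [0,0,0]
    - [0,0,0]
    - [0,0,0]
    - [0,0,0]
    - [0,0,0]
    - [0,0,0]
    - [0,0,0]
    - [0,0,0]
    - [0,0,0]
  twist:
    - [0,0,0]
    - [0,0,0]
    - [0,0,0]
    - [0,0,0]
    - [0,0,0]
    - [0,0,0]
    - [0,0,0]
    - [0,0,0]
    - [0,0,0]
    - [0,0,0]
    - [0,0,0]
    - [0,0,0]
    - [0,0,0]
    - [0,0,0]
    - [0,0,0]
    - [0,0,0]
    - [0,0,0]
    - [0,0,0]
  force: 40

```text
clock: 5.2
position: [0.4989, -0.3252, 0.0797]
tool_rot: [-3.141, -0.0, -0.223]
force: [-0.5, 3.6, 7.0]
grip_width: 0.0131
finger_force: 38.8
```

apply_moves:
  claw: [0.01,0.01,0.01,0.01,0.01,0.01,0.01,0.01,0.01,0.01,0.01]
  xyz:
    - [0.00014,0.00363,0]
    - [0.00014,0.00363,0]
    - [0.00014,0.00363,0]
    - [0.00014,0.00363,0]
    - [0.00014,0.00363,0]
    - [0.00014,0.00363,0]
    - [0.00014,0.00363,0]
    - [0.00014,0.00363,0]
    - [0.00014,0.00363,0]
    - [0.00014,0.00363,0]
    - [0,0,0]
  twist:
    - [0,0,-0.03]
    - [0,0,-0.03]
    - [0,0,-0.03]
    - [0,0,-0.03]
    - [0,0,-0.03]
    - [0,0,-0.03]
    - [0,0,-0.03]
    - [0,0,-0.03]
    - [0,0,-0.03]
    - [0,0,-0.03]
    - [0,0,0]
  force: 25

```text
clock: 6.3
position: [0.4974, -0.3616, 0.0797]
tool_rot: [-3.141, -0.001, 0.078]
force: [-0.2, 3.7, 7.4]
grip_width: 0.0131
finger_force: 38.7
```

apply_moves:
  claw: [0.01,0.01,0.01,0.01,0.01,0.01,0.01,0.01,0.01,0.01,0.01]
  xyz:
    - [0.00014,0.00363,0]
    - [0.00014,0.00363,0]
    - [0.00014,0.00363,0]
    - [0.00014,0.00363,0]
    - [0.00014,0.00363,0]
    - [0.00014,0.00363,0]
    - [0.00014,0.00363,0]
    - [0.00014,0.00363,0]
    - [0.00014,0.00363,0]
    - [0.00014,0.00363,0]
    - [0,0,0]
  twist:
    - [0,0,-0.03]
    - [0,0,-0.03]
    - [0,0,-0.03]
    - [0,0,-0.03]
    - [0,0,-0.03]
    - [0,0,-0.03]
    - [0,0,-0.03]
    - [0,0,-0.03]
    - [0,0,-0.03]
    - [0,0,-0.03]
    - [0,0,0]

```text
clock: 7.4
position: [0.5063, -0.3964, 0.0797]
tool_rot: [-3.141, -0.001, 0.378]
force: [-0.7, 4.5, 8.6]
grip_width: 0.0128
finger_force: 38.8
```

```bash
cat > st.py <<'E'
from workcell import bot
from h import *
s=bot.observe();P=np.array(s["position"]);yaw=s["tool_rot"][2];F=np.array(s["force"])
for n,C in dict(a=(.6188,-.3493)).items():
    d=np.array(C)-P[:2];a=np.arctan2(d[1],d[0]);print("R",np.hypot(*d).round(4),"q",round(a+.22,3),"yaw",round(yaw,3))
    u=d/np.hypot(*d);t=np.array([u[1],-u[0]])
    print("F radial(to pivot)",(F[:2]@u).round(2),"F tang(draw dir)",(F[:2]@t).round(2),"z",F[2].round(2), s["clock"])
f=bot.grab_frame("wrist");np.save("w.npy",f,allow_pickle=True)
import sys;cv2.imwrite(f"pics/{sys.argv[1]}.png",f["img"][:,:,::-1])
E
python3 st.py w2
```

```text
R 0.122 q 0.617 yaw 0.378
F radial(to pivot) 1.06 F tang(draw dir) -4.41 z 8.6 7.4
```

View pics/w2.png

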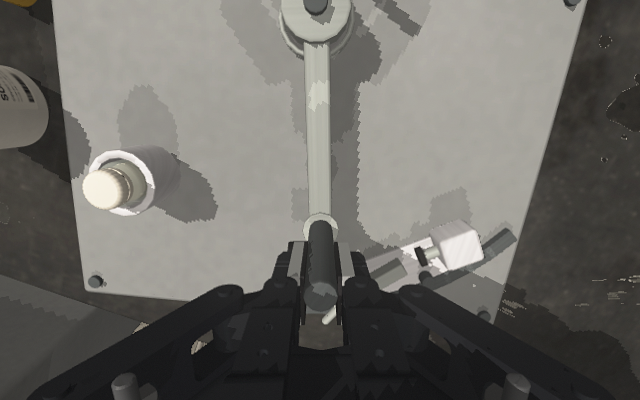

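The wrist picture shows the post held between the pads at about (320,270), the arm running up to the pivot at (315,10), and the buffer block at (455,245) ahead. Forces match the spring, so I'll keep drawing.

apply_moves:
  claw: [0.01,0.01,0.01,0.01,0.01,0.01,0.01,0.01,0.01,0.01]
  xyz:
    - [0.00014,0.00363,0]
    - [0.00014,0.00363,0]
    - [0.00014,0.00363,0]
    - [0.00014,0.00363,0]
    - [0.00014,0.00363,0]
    - [0.00014,0.00363,0]
    - [0.00014,0.00363,0]
    - [0.00014,0.00363,0]
    - [0.00014,0.00363,0]
    - [0,0,0]
  twist:
    - [0,0,-0.03]
    - [0,0,-0.03]
    - [0,0,-0.03]
    - [0,0,-0.03]
    - [0,0,-0.03]
    - [0,0,-0.03]
    - [0,0,-0.03]
    - [0,0,-0.03]
    - [0,0,-0.03]
    - [0,0,0]

```text
clock: 8.45
position: [0.5227, -0.4244, 0.0797]
tool_rot: [-3.141, -0.0, 0.648]
force: [-2.8, 4.7, 8.3]
grip_width: 0.0128
finger_force: 38.9
```

```bash
python3 st.py w3
```

```text
R 0.122 q 0.884 yaw 0.648
F radial(to pivot) 0.69 F tang(draw dir) -5.39 z 8.29 8.45
```

View pics/w3.png

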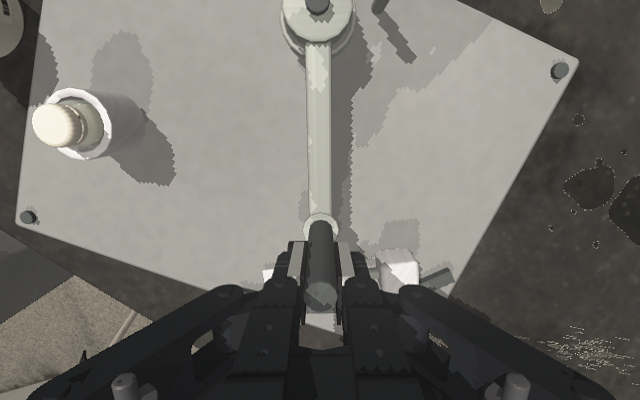

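The arm is close to the buffer, whose block is at (400,270). From here I'll go in small steps and watch the force.

apply_moves:
  claw: [0.01,0.01,0.01]
  xyz:
    - [4e-05,0.00121,0]
    - [4e-05,0.00121,0]
    - [0,0,0]
  twist:
    - [0,0,-0.01]
    - [0,0,-0.01]
    - [0,0,0]

```text
clock: 8.8
position: [0.524, -0.4261, 0.0797]
tool_rot: [-3.141, -0.0, 0.667]
force: [-3.6, 5.1, 8.2]
grip_width: 0.0129
finger_force: 39.0
```

apply_moves:
  claw: [0.01,0.01,0.01]
  xyz:
    - [4e-05,0.00121,0]
    - [4e-05,0.00121,0]
    - [0,0,0]
  twist:
    - [0,0,-0.01]
    - [0,0,-0.01]
    - [0,0,0]

```text
clock: 9.1
position: [0.5256, -0.4279, 0.0797]
tool_rot: [-3.141, -0.0, 0.687]
force: [-4.0, 5.6, 9.0]
grip_width: 0.013
finger_force: 39.0
```

```bash
python3 st.py w4
```

```text
R 0.122 q 0.921 yaw 0.687
F radial(to pivot) 0.6 F tang(draw dir) -6.86 z 8.98 9.1
```

apply_moves:
  claw: [0.01,0.01,0.01]
  xyz:
    - [4e-05,0.00121,0]
    - [4e-05,0.00121,0]
    - [0,0,0]
  twist:
    - [0,0,-0.01]
    - [0,0,-0.01]
    - [0,0,0]

```text
clock: 9.45
position: [0.5271, -0.4298, 0.0797]
tool_rot: [-3.141, -0.0, 0.707]
force: [-4.0, 5.1, 9.1]
grip_width: 0.0132
finger_force: 39.0
```

```bash
python3 st.py w5
```

```text
R 0.122 q 0.94 yaw 0.707
F radial(to pivot) 0.4 F tang(draw dir) -6.49 z 9.11 9.45
```

apply_moves:
  claw: [0.01,0.01]
  xyz:
    - [4e-05,0.00121,0]
    - [0,0,0]
  twist:
    - [0,0,-0.01]
    - [0,0,0]

```text
clock: 9.7
position: [0.5279, -0.4306, 0.0797]
tool_rot: [-3.141, -0.0, 0.717]
force: [-4.8, 5.1, 9.4]
grip_width: 0.0133
finger_force: 39.0
```

apply_moves:
  claw: [0.01,0.01]
  xyz:
    - [4e-05,0.00121,0]
    - [0,0,0]
  twist:
    - [0,0,-0.01]
    - [0,0,0]

```text
clock: 9.9
position: [0.5287, -0.4316, 0.0797]
tool_rot: [-3.141, -0.0, 0.727]
force: [-5.3, 5.4, 9.1]
grip_width: 0.0128
finger_force: 39.0
```

```bash
python3 st.py w6
```

```text
R 0.122 q 0.96 yaw 0.727
F radial(to pivot) -0.26 F tang(draw dir) -7.61 z 9.14 9.9
```

apply_moves:
  claw: [0.01,0.01]
  xyz:
    - [4e-05,0.00121,0]
    - [0,0,0]
  twist:
    - [0,0,-0.01]
    - [0,0,0]

```text
clock: 10.15
position: [0.5295, -0.4325, 0.0797]
tool_rot: [-3.141, -0.0, 0.737]
force: [-2.8, 5.0, 8.3]
grip_width: 0.013
finger_force: 39.0
```

```bash
python3 st.py w7; python3 - <<'E'
import cv2
i=cv2.imread("pics/w7.png")[200:340,240:440]
cv2.imwrite("pics/w7c.png",cv2.resize(i,None,fx=4,fy=4,interpolation=cv2.INTER_CUBIC))
E
```

```text
R 0.122 q 0.97 yaw 0.737
F radial(to pivot) 1.34 F tang(draw dir) -5.52 z 8.25 10.15
```

View pics/w7c.png

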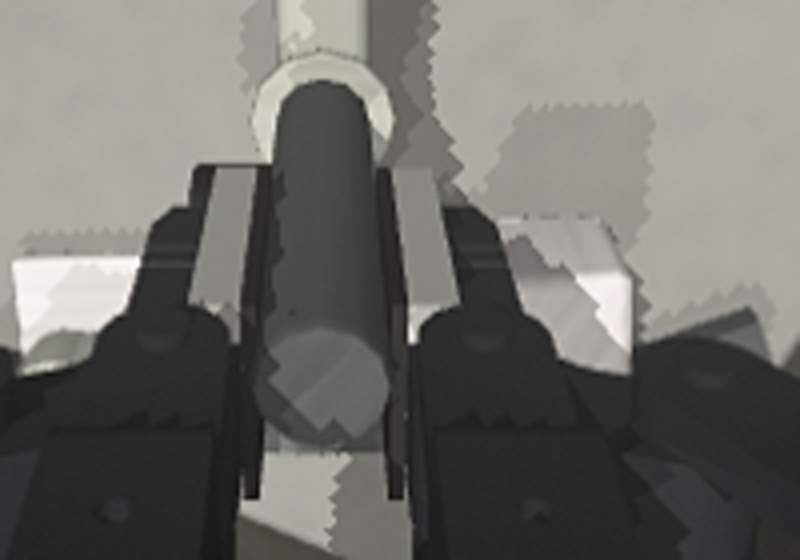

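The tangential force fell from 7.6 to 5.5 N near q 0.97, so the pawl has likely dropped in. I'll take one small confirming step, then ease forward.

apply_moves:
  claw: [0.01,0.01,0.01]
  xyz:
    - [2e-05,0.0006,0]
    - [0,0,0]
    - [0,0,0]
  twist:
    - [0,0,-0.005]
    - [0,0,0]
    - [0,0,0]

```text
clock: 10.5
position: [0.5299, -0.4329, 0.0797]
tool_rot: [-3.141, 0.0, 0.741]
force: [-3.9, 4.0, 9.6]
grip_width: 0.0125
finger_force: 39.0
```

```bash
python3 st.py w8
```

```text
R 0.122 q 0.975 yaw 0.741
F radial(to pivot) -0.05 F tang(draw dir) -5.59 z 9.62 10.5
```

apply_moves:
  claw: [0.01,0.01,0.01,0.01]
  xyz:
    - [-2e-05,-0.0006,0]
    - [-2e-05,-0.0006,0]
    - [-2e-05,-0.0006,0]
    - [0,0,0]
  twist:
    - [0,0,0.005]
    - [0,0,0.005]
    - [0,0,0.005]
    - [0,0,0]

```text
clock: 10.95
position: [0.5288, -0.4316, 0.0797]
tool_rot: [-3.141, -0.0, 0.726]
force: [-3.4, 4.4, 8.1]
grip_width: 0.0127
finger_force: 38.8
```

apply_moves:
  claw: [0.01,0.01,0.01]
  xyz:
    - [-1e-05,-0.0003,0]
    - [-1e-05,-0.0003,0]
    - [0,0,0]
  twist:
    - [0,0,0.0025]
    - [0,0,0.0025]
    - [0,0,0]

```text
clock: 11.25
position: [0.5284, -0.4312, 0.0797]
tool_rot: [-3.141, -0.0, 0.721]
force: [-3.2, 4.7, 8.6]
grip_width: 0.0135
finger_force: 38.8
```

```bash
python3 st.py w9
```

```text
R 0.122 q 0.956 yaw 0.721
F radial(to pivot) 0.8 F tang(draw dir) -5.68 z 8.57 11.25
```

apply_moves:
  claw: [0.01,0.01,0.01]
  xyz:
    - [-1e-05,-0.0003,0]
    - [-1e-05,-0.0003,0]
    - [0,0,0]
  twist:
    - [0,0,0.0025]
    - [0,0,0.0025]
    - [0,0,0]

```text
clock: 11.6
position: [0.528, -0.4307, 0.0797]
tool_rot: [-3.141, -0.0, 0.716]
force: [-2.7, 4.5, 8.1]
grip_width: 0.0132
finger_force: 38.8
```

```bash
python3 st.py w10
```

```text
R 0.122 q 0.951 yaw 0.716
F radial(to pivot) 1.01 F tang(draw dir) -5.2 z 8.07 11.6
```

apply_moves:
  claw: [0.01,0.01,0.01]
  xyz:
    - [-1e-05,-0.0003,0]
    - [-1e-05,-0.0003,0]
    - [0,0,0]
  twist:
    - [0,0,0.0025]
    - [0,0,0.0025]
    - [0,0,0]

```text
clock: 11.95
position: [0.5276, -0.4303, 0.0797]
tool_rot: [-3.141, -0.0, 0.711]
force: [-3.0, 3.6, 8.2]
grip_width: 0.0125
finger_force: 38.8
```

```bash
python3 st.py w11
```

```text
R 0.1219 q 0.946 yaw 0.711
F radial(to pivot) 0.15 F tang(draw dir) -4.75 z 8.18 11.95
```

apply_moves:
  claw: [0.01,0.01,0.01]
  xyz:
    - [-1e-05,-0.0003,0]
    - [-1e-05,-0.0003,0]
    - [0,0,0]
  twist:
    - [0,0,0.0025]
    - [0,0,0.0025]
    - [0,0,0]

```text
clock: 12.3
position: [0.5272, -0.4298, 0.0797]
tool_rot: [-3.141, -0.0, 0.706]
force: [-3.0, 5.2, 7.9]
grip_width: 0.0134
finger_force: 38.8
```

```bash
python3 st.py w12
```

```text
R 0.122 q 0.941 yaw 0.706
F radial(to pivot) 1.2 F tang(draw dir) -5.84 z 7.86 12.3
```

There's no load transfer yet at q 0.941, so it's unclear whether the pawl is in. I'll draw forward again until the buffer is just felt. That marks the catch angle for certain.

apply_moves:
  claw: [0.01,0.01,0.01,0.01,0.01,0.01]
  xyz:
    - [4e-05,0.00121,0]
    - [4e-05,0.00121,0]
    - [4e-05,0.00121,0]
    - [2e-05,0.0006,0]
    - [2e-05,0.0006,0]
    - [0,0,0]
  twist:
    - [0,0,-0.01]
    - [0,0,-0.01]
    - [0,0,-0.01]
    - [0,0,-0.005]
    - [0,0,-0.005]
    - [0,0,0]

```text
clock: 12.95
position: [0.5304, -0.4333, 0.0797]
tool_rot: [-3.141, -0.0, 0.747]
force: [-4.0, 5.8, 9.0]
grip_width: 0.0128
finger_force: 39.0
```

```bash
python3 st.py w13
```

```text
R 0.122 q 0.98 yaw 0.747
F radial(to pivot) 1.07 F tang(draw dir) -6.99 z 9.02 12.95
```

apply_moves:
  claw: [0.01,0.01,0.01]
  xyz:
    - [2e-05,0.0006,0]
    - [0,0,0]
    - [0,0,0]
  twist:
    - [0,0,-0.005]
    - [0,0,0]
    - [0,0,0]

```text
clock: 13.3
position: [0.5308, -0.4338, 0.0797]
tool_rot: [-3.141, 0.0, 0.751]
force: [-4.1, 5.2, 7.7]
grip_width: 0.0132
finger_force: 38.9
```

apply_moves:
  claw: [0.01,0.01]
  xyz:
    - [2e-05,0.0006,0]
    - [0,0,0]
  twist:
    - [0,0,-0.005]
    - [0,0,0]

```text
clock: 13.5
position: [0.5313, -0.4343, 0.0797]
tool_rot: [-3.141, -0.0, 0.757]
force: [-3.8, 4.7, 8.4]
grip_width: 0.0131
finger_force: 38.9
```

```bash
python3 st.py w14
```

```text
R 0.122 q 0.99 yaw 0.757
F radial(to pivot) 0.55 F tang(draw dir) -6.04 z 8.45 13.5
```

apply_moves:
  claw: [0.01,0.01]
  xyz:
    - [2e-05,0.0006,0]
    - [0,0,0]
  twist:
    - [0,0,-0.005]
    - [0,0,0]

```text
clock: 13.75
position: [0.5317, -0.4347, 0.0797]
tool_rot: [-3.141, 0.0, 0.762]
force: [-4.3, 5.3, 9.0]
grip_width: 0.0133
finger_force: 38.9
```

```bash
python3 st.py w15
```

```text
R 0.122 q 0.995 yaw 0.762
F radial(to pivot) 0.67 F tang(draw dir) -6.77 z 9.0 13.75
```

apply_moves:
  claw: [0.01,0.01,0.01]
  xyz:
    - [2e-05,0.0006,0]
    - [0,0,0]
    - [0,0,0]
  twist:
    - [0,0,-0.005]
    - [0,0,0]
    - [0,0,0]

```text
clock: 14.1
position: [0.532, -0.4351, 0.0797]
tool_rot: [-3.141, 0.0, 0.766]
force: [-4.1, 5.6, 8.3]
grip_width: 0.0129
finger_force: 38.9
```

apply_moves:
  claw: [0.01,0.01,0.01]
  xyz:
    - [2e-05,0.0006,0]
    - [0,0,0]
    - [0,0,0]
  twist:
    - [0,0,-0.005]
    - [0,0,0]
    - [0,0,0]

```text
clock: 14.4
position: [0.5324, -0.4355, 0.0797]
tool_rot: [-3.141, 0.0, 0.771]
force: [-4.3, 5.2, 8.0]
grip_width: 0.0131
finger_force: 38.9
```

```bash
python3 st.py w16
```

```text
R 0.122 q 1.005 yaw 0.771
F radial(to pivot) 0.62 F tang(draw dir) -6.71 z 7.96 14.4
```

apply_moves:
  claw: [0.01,0.01,0.01]
  xyz:
    - [2e-05,0.0006,0]
    - [0,0,0]
    - [0,0,0]
  twist:
    - [0,0,-0.005]
    - [0,0,0]
    - [0,0,0]

```text
clock: 14.75
position: [0.5329, -0.436, 0.0797]
tool_rot: [-3.141, 0.0, 0.776]
force: [-4.9, 5.1, 9.1]
grip_width: 0.0129
finger_force: 38.9
```

apply_moves:
  claw: [0.01,0.01,0.01]
  xyz:
    - [2e-05,0.0006,0]
    - [0,0,0]
    - [0,0,0]
  twist:
    - [0,0,-0.005]
    - [0,0,0]
    - [0,0,0]

```text
clock: 15.05
position: [0.5333, -0.4364, 0.0797]
tool_rot: [-3.141, 0.0, 0.781]
force: [-4.4, 4.4, 8.7]
grip_width: 0.0128
finger_force: 38.9
```

```bash
python3 st.py w17
```

```text
R 0.1221 q 1.015 yaw 0.781
F radial(to pivot) 0.06 F tang(draw dir) -6.24 z 8.67 15.05
```

apply_moves:
  claw: [0.01,0.01,0.01]
  xyz:
    - [2e-05,0.0006,0]
    - [0,0,0]
    - [0,0,0]
  twist:
    - [0,0,-0.005]
    - [0,0,0]
    - [0,0,0]

```text
clock: 15.4
position: [0.5338, -0.4368, 0.0797]
tool_rot: [-3.141, 0.0, 0.786]
force: [-4.0, 4.0, 8.2]
grip_width: 0.0128
finger_force: 38.9
```

```bash
python3 st.py w18
```

```text
R 0.122 q 1.019 yaw 0.786
F radial(to pivot) 0.04 F tang(draw dir) -5.68 z 8.24 15.4
```

apply_moves:
  claw: [0.01,0.01,0.01]
  xyz:
    - [2e-05,0.0006,0]
    - [0,0,0]
    - [0,0,0]
  twist:
    - [0,0,-0.005]
    - [0,0,0]
    - [0,0,0]

```text
clock: 15.75
position: [0.534, -0.4371, 0.0797]
tool_rot: [-3.14, 0.0, 0.791]
force: [-4.9, 6.3, 9.5]
grip_width: 0.0131
finger_force: 39.1
```

```bash
python3 st.py w19
```

```text
R 0.1221 q 1.023 yaw 0.791
F radial(to pivot) 1.16 F tang(draw dir) -7.9 z 9.46 15.75
```

apply_moves:
  claw: [0.01,0.01,0.01]
  xyz:
    - [2e-05,0.0006,0]
    - [0,0,0]
    - [0,0,0]
  twist:
    - [0,0,-0.005]
    - [0,0,0]
    - [0,0,0]

```text
clock: 16.1
position: [0.5343, -0.4374, 0.0797]
tool_rot: [-3.14, 0.0, 0.796]
force: [-6.7, 6.5, 10.5]
grip_width: 0.0128
finger_force: 39.3
```

```bash
python3 st.py w20
```

```text
R 0.1221 q 1.026 yaw 0.796
F radial(to pivot) 0.01 F tang(draw dir) -9.33 z 10.52 16.1
```

The buffer is just felt at q≈1.02, so the pawl is in and the catch is near 0.99. Now easing forward slowly.

apply_moves:
  claw: [0.01,0.01,0.01,0.01,0.01,0.01,0.01]
  xyz:
    - [-2e-05,-0.0006,0]
    - [-2e-05,-0.0006,0]
    - [-2e-05,-0.0006,0]
    - [-2e-05,-0.0006,0]
    - [-2e-05,-0.0006,0]
    - [0,0,0]
    - [0,0,0]
  twist:
    - [0,0,0.005]
    - [0,0,0.005]
    - [0,0,0.005]
    - [0,0,0.005]
    - [0,0,0.005]
    - [0,0,0]
    - [0,0,0]

```text
clock: 16.85
position: [0.5325, -0.4355, 0.0797]
tool_rot: [-3.141, 0.0, 0.771]
force: [-4.8, 4.6, 8.3]
grip_width: 0.0129
finger_force: 38.9
```

```bash
python3 st.py w21
```

```text
R 0.122 q 1.004 yaw 0.771
F radial(to pivot) -0.11 F tang(draw dir) -6.64 z 8.29 16.85
```

apply_moves:
  claw: [0.01,0.01,0.01,0.01]
  xyz:
    - [-2e-05,-0.0006,0]
    - [-2e-05,-0.0006,0]
    - [0,0,0]
    - [0,0,0]
  twist:
    - [0,0,0.005]
    - [0,0,0.005]
    - [0,0,0]
    - [0,0,0]

```text
clock: 17.3
position: [0.5316, -0.4346, 0.0797]
tool_rot: [-3.141, -0.0, 0.762]
force: [-4.5, 5.0, 8.5]
grip_width: 0.0133
finger_force: 38.9
```

apply_moves:
  claw: [0.01,0.01,0.01]
  xyz:
    - [-2e-05,-0.0006,0]
    - [0,0,0]
    - [0,0,0]
  twist:
    - [0,0,0.005]
    - [0,0,0]
    - [0,0,0]

```text
clock: 17.6
position: [0.5315, -0.4345, 0.0798]
tool_rot: [3.142, -0.0, 0.756]
force: [-1.9, 2.7, 7.0]
grip_width: 0.013
finger_force: 38.6
```

```bash
python3 st.py w22
```

```text
R 0.122 q 0.993 yaw 0.756
F radial(to pivot) 0.53 F tang(draw dir) -3.31 z 7.03 17.6
```

The force halved and the motion stopped at q 0.993, so the catch is carrying the arm. One more small step will transfer the rest.

apply_moves:
  claw: [0.01,0.01,0.01,0.01]
  xyz:
    - [-1e-05,-0.0003,0]
    - [-1e-05,-0.0003,0]
    - [0,0,0]
    - [0,0,0]
  twist:
    - [0,0,0.002]
    - [0,0,0.002]
    - [0,0,0]
    - [0,0,0]

```text
clock: 18.05
position: [0.5314, -0.4344, 0.0798]
tool_rot: [3.141, -0.0, 0.753]
force: [1.8, 0.6, 6.7]
grip_width: 0.0129
finger_force: 38.5
```

```bash
python3 st.py w23
```

```text
R 0.122 q 0.992 yaw 0.753
F radial(to pivot) 1.71 F tang(draw dir) 0.78 z 6.7 18.05
```

The catch carries everything now. Next I'll open slowly, check, then rise.

apply_moves:
  claw: [0.016,0.018,0.022,0.028,0.034,0.04,0.046,0.05,0.05]
  xyz:
    - [0,0,0]
    - [0,0,0]
    - [0,0,0]
    - [0,0,0]
    - [0,0,0]
    - [0,0,0]
    - [0,0,0]
    - [0,0,0]
    - [0,0,0]
  twist:
    - [0,0,0]
    - [0,0,0]
    - [0,0,0]
    - [0,0,0]
    - [0,0,0]
    - [0,0,0]
    - [0,0,0]
    - [0,0,0]
    - [0,0,0]

```text
clock: 19.0
position: [0.531, -0.4343, 0.0793]
tool_rot: [-3.142, 0.0, 0.753]
force: [-0.5, 0.5, 0.1]
grip_width: 0.0502
finger_force: 0.0
```

```bash
python3 st.py w24; python3 - <<'E'
import cv2,numpy as np
i=cv2.imread("pics/w24.png");print(i.shape)
E
```

```text
R 0.1222 q 0.989 yaw 0.753
F radial(to pivot) -0.02 F tang(draw dir) -0.71 z 0.1 19.0
(400, 640, 3)
```

View pics/w24.png

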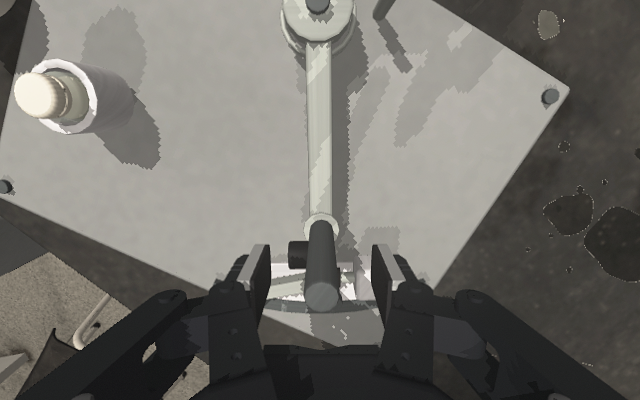

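The post at (322,265) stands free between the open fingers, and the arm is still drawn. Rising clear.

apply_moves:
  claw: [0.05,0.05,0.05,0.05,0.05,0.05,0.05,0.05,0.05]
  xyz:
    - [0,0,-0.01]
    - [0,0,-0.02]
    - [0,0,-0.02]
    - [0,0,-0.02]
    - [0,0,-0.02]
    - [0,0,-0.02]
    - [0,0,-0.01]
    - [0,0,0]
    - [0,0,0]
  twist:
    - [0,0,0]
    - [0,0,0]
    - [0,0,0]
    - [0,0,0]
    - [0,0,0]
    - [0,0,0]
    - [0,0,0]
    - [0,0,0]
    - [0,0,0]

```text
clock: 19.95
position: [0.5308, -0.4341, 0.1988]
tool_rot: [-3.141, 0.0, 0.753]
force: [0.8, -0.3, -0.8]
grip_width: 0.0496
finger_force: 0.0
```

```bash
python3 st.py w25
```

```text
R 0.1223 q 0.987 yaw 0.753
F radial(to pivot) 0.33 F tang(draw dir) 0.76 z -0.77 19.95
```

View pics/w25.png

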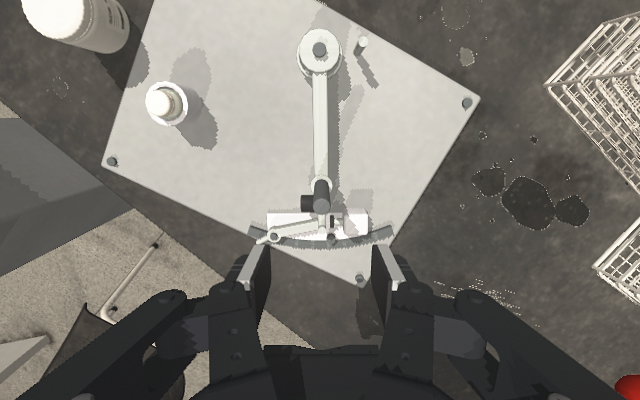

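The arm sits on the catch with its tip at (322,225) against the pawl, and the gripper is clear above.

```bash
python3 -c "
from workcell import bot
print(bot.job_done())"
```

```text
the job is handed in; nothing more can be done
None
```

The tapper is cocked: the arm rests on its catch at about 0.99 rad, the gripper is open and clear above it, and the job was handed in at about 20 s; no verdict came back.

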